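Slide the build plate under the hold-down bar of the scraping jig

TASK

Push the flat build plate along the bench with the fingertips so that it slides under the low bar of the scraping jig, between the bar's two feet, until its leading edge lies flat against the back stop behind the bar. Keep the plate flat on the bench all the way - do not pick it up or tip it - and leave the other things on the bench where they are. Finish with the robot clear of everything.

Things in the scene. Friction and masses are not known exactly. Their poses are not given: they have to be found in the camera images.
- plate: The build plate: loose flat aluminium plate, dark top face, 120 mm long (its x) x 90 mm wide (its y) x 10 mm thick, 0.2 to 0.4 kg. Origin at the centre of its underside. It starts flat on the bench before the jig, +x end towards the bar, up to 30 mm off the lane's middle and turned up to 20 degrees. Home: its origin and axes match jig.
- jig: The scraping jig, fixed to the bench: a low aluminium bar on two black feet, a black back stop behind. Origin on the bench under the bar's middle; +x is the lane, the direction the plate is pushed in (about the robot's left, world +y); y runs along the bar, z up. The lane in front of the bar is free of other things.
- jig_bar (a point): Middle of the bar's underside, 15 mm above the bench, axes as the jig's. The bar is 30 mm deep along the lane, 172 mm long, its top at 35 mm (screw heads on the feet to 43 mm). The two feet leave a gap 112 mm wide (jig y -56 to +56 mm) and reach out to y = +-86 mm, x = +-25 mm.
- jig_stop (a point): Middle of the back stop's face at bench height, at jig x = +60 mm; the stop is 18 mm high and 172 mm wide. With the plate against it, 45 mm of the plate stick out in front of the bar.
- glue_stick: standing white glue stick, 28 mm diameter, 72 mm tall, beside the jig's foot; bystander. Origin at its underside; must stay where it is
- bracket: small white printed angle bracket, 40 x 30 mm, 40 mm tall, beside the jig; bystander. Origin at its underside; must stay where it is
- nozzle_box: small open grey compartment box, 70 x 90 mm, 25 mm tall, behind the jig's back stop; bystander. Origin at its underside; must stay where it is
- scraper: spatula-shaped scraper lying on the bench to the robot's right; bystander. Origin at its underside; must stay where it is
- cutters: small side cutters with dark grips lying on the bench to the robot's left; bystander. Origin at its underside; must stay where it is
- printed_ring: white printed ring, 68 mm diameter, 18 mm tall, to the robot's left; bystander. Origin at its underside; must stay where it is
- gauge_block: plain steel block, 50 x 30 x 30 mm, lying to the robot's right; bystander. Origin at its underside; must stay where it is
There are look-alikes about, which are no part of the job. There is more than one size of the plate; the one meant has the size given above.

How it is judged:
By the outcome, as a careful person would: the job done as asked, in the order asked, and still so for the second after the job is handed in, with the robot touching nothing.
It also fails if it takes over 64 s, if anything falls off the work surface, if the arm or the gripper's body presses on something with over 40 N, if the wrist force passes 120 N, or if a joint passes its speed limit or range.

ROBOT

A 6-joint arm with a two-finger parallel gripper is mounted at the origin on the work surface. World frame = base frame: x ahead of the robot, y to its left, z up, the work surface at z = 0. Lengths are in m, angles in rad, forces in N, time in s.
With the tool pointing down it reaches from about 0.375 to 0.975 m from the base axis. Payload 3.8 kg.
Tool frame: the origin (TCP) lies on the centre line of the jaws, within the pads' length; the fingertips stand 22 mm ahead of it and the grasp point (between the pads) lies 3 mm ahead of it; x points along the fingers, y is the direction in which the jaws open and shut, and the axes are right-handed (so a half turn about x gives the same grasp; the last joint's range is limited). The gripper opens to 85 mm and grips with 20 to 120 N. Pads are 22 mm wide; open, the fingers measure 114 mm over their backs; the gripper's body (76 mm by 85 mm) begins 54 mm behind the grasp point. The pads swing forward as they close: fully open they stand 13 mm farther back than shut.
Start: joints at [-1.296, 0.264, 1.604, -0, 1.274, -0.037], TCP at [0.207, -0.642, 0.253] pointing down, gripper open.
Joint ranges: [-2.63, 2.63], [-0.94, 2.18], [0.31, 2.57], [-1.31, 4.45], [0, 2.66], [-2.55, 2.55]. Speed limits (rad/s): [2.57, 2.57, 3.14, 3.14, 3.14, 3.14].

INTERFACE

Orientations are given as a rotation vector (axis times angle).
In Python, from workcell import monitor, eyes, finish_job gives the robot as it stands. The module is installed in compiled form; this text tells all that it offers.
- The arm moves only by the tool play_rows, never from a script. Its argument "deltas" is a list of rows, each an object of numbers: "wx", "wy", "wz": the turn, a rotation vector about the world's x, y, z in degrees; "x", "y", "z": the shift along the world's x, y, z in mm; "fingers": the closure, from -1 (fully open) to 1 (shut), so that 0 is half open. A call has 1 to 20 rows; each row is the pose to reach, as a shift and turn from the pose commanded when the call began; what a row does not reach only later rows make up. A row lasts 1/8 s, in which the tool goes at most 62.5 mm and 10.7 degrees, less where a joint would pass 70% of its speed; a pose out of reach is approached as far as the arm can. A call with a gripper value outside its range is refused whole. The fingers move at their own pace and stop on an object; "grip_force" is the grip in N (left out, the last holds). Time passes only in rows, so rows that repeat a pose let the fingers close. It gives the time, the measured TCP pose, the force and the opening at its end, in the units of the state.
- monitor.read_state(): the state, without advancing time (a new reading comes with each control period).
- eyes.read_camera(name): name is "side" or "top" or "wrist"; returns a dict with "frame" (480x640x3 uint8, red, green, blue), "depth" (480x640 float32, m along the optical axis (not along the pixel's ray), 0 where there is no reading), "K" (3x3 intrinsics, pixels), "view" (4x4, takes a point from world to camera coordinates); the wrist camera has in their place "tool_from_camera" (4x4, takes a point from camera to tool coordinates, whose origin is the TCP and whose axes are the tool frame's). Camera axes: x right, y down, z forward; pixel columns grow to the right and rows downward; lengths in m; the calibration is good to about 2 mm. A picture is of the moment at which its call begins: read the wrist's pose just before it.
- finish_job(): hands the job in, once; it reports no verdict.
The state is a dict: "time": time; "q": joint angles; "joint_vel": joint speeds; "joint_torque": joint torques, N m; "tool_pos": TCP position; "tcp_rot": TCP orientation; "wrist_force": force on the tool from outside, world axes, zero at the start; "torque": the same for the moment, N m; "width": opening from 0.0 (shut) to 1.0 (fully open).
Only numpy, scipy, OpenCV 4.12 (cv2) and the standard library are available. Lean on these libraries where they do the work, as an engineer would, in place of code of your own. Each camera call takes 0.05 s, during which the arm holds its last target.

## Working session

There is one attempt and no reset: what is moved stays moved. The work goes in short steps, Python scripts to look and compute and a tool call to move; the robot and the scene stay as the last step left them, time stands still between calls to the robot, and variables do not carry over. Pictures are saved under pics/ and viewed, and the job is handed in when it is done.

Besides the shell and the picture viewer there is one more tool, called as a command line: name --argument value ..., lists and objects as JSON in quotes. play_rows: Moves the arm, as the interface text tells. Its arguments: {"type":"object","properties":{"deltas":{"type":"array"},"grip_force":{"type":"number"}},"required":["deltas"]}

```bash
mkdir -p pics; cat > h.py <<'E'
import numpy as np, cv2
from workcell import monitor, eyes, finish_job
def cam(n): return eyes.read_camera(n)
def px2w(c,u,v,z):
    K=np.array(c["K"]);T=np.linalg.inv(np.array(c["view"]))
    d=T[:3,:3]@np.linalg.inv(K)@np.array([u,v,1.]);o=T[:3,3]
    return o+d*(z-o[2])/d[2]
def w2px(c,p):
    K=np.array(c["K"]);V=np.array(c["view"]);q=K@(V[:3,:3]@np.array(p)+V[:3,3]);return q[:2]/q[2]
def cloud(c):
    K=np.array(c["K"]);T=np.linalg.inv(np.array(c["view"]));D=c["depth"]
    v,u=np.mgrid[:480,:640];P=np.stack([(u-K[0,2])/K[0,0]*D,(v-K[1,2])/K[1,1]*D,D],-1)
    return P@T[:3,:3].T+T[:3,3]
E
python3 - <<'E'
from h import *
import pickle
for n in("top","side"):
    c=cam(n);pickle.dump(c,open(n+".pkl","wb"));cv2.imwrite(f"pics/{n}0.png",c["frame"][:,:,::-1])
    print(n,np.linalg.inv(c["view"])[:3,3])
print(monitor.read_state())
E
```

```text
top [0.33833268 0.03367899 1.21451187]
side [0.33961134 0.90799873 0.72146292]
{'time': 0.1, 'q': array([-1.29587961e+00,  2.64697642e-01,  1.60525633e+00, -1.88939482e-05,
        1.27372684e+00, -3.68950211e-02]), 'joint_vel': array([-3.09246513e-05, -3.21498806e-03, -4.03291279e-03,  1.78123764e-05,
       -4.00369551e-04,  6.53378312e-04]), 'joint_torque': array([ 2.20202746e-04, -5.16703677e+01, -3.68588948e+01, -3.95728762e-05,
        6.34130789e-03, -3.67201062e-05]), 'tool_pos': array([ 0.20690284, -0.64184306,  0.25206293]), 'tcp_rot': array([ 2.05379826,  0.32502166, -2.05435106]), 'wrist_force': array([ 0.77681478, -1.08904921, -0.00223788]), 'torque': array([0.01251742, 0.00710867, 0.01735681]), 'width': 0.9992964424164492}
```

View pics/top0.png

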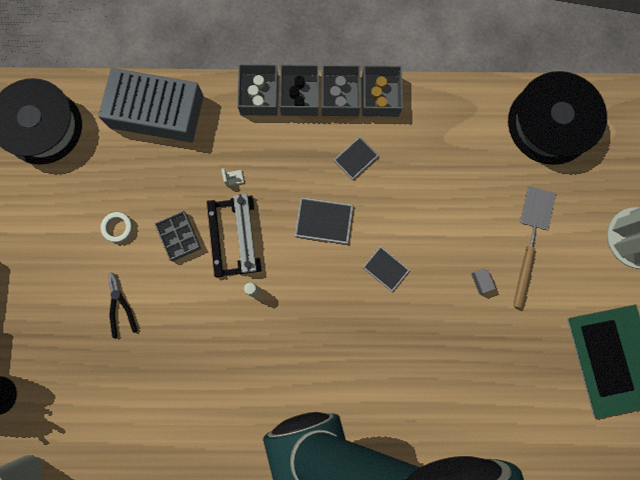

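View pics/side0.png

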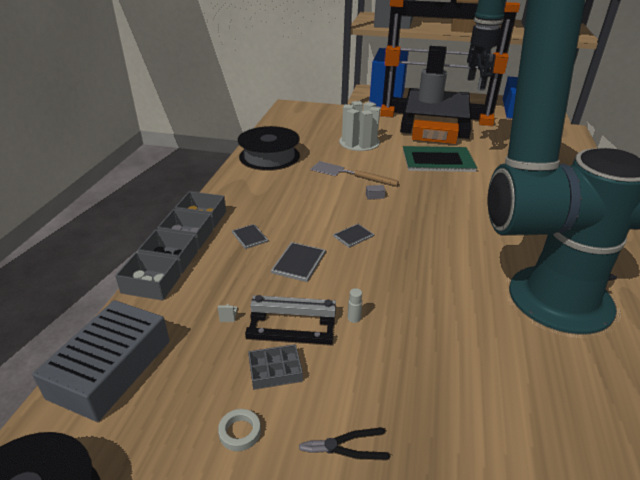

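The top view shows three dark plates that could be the one meant: a large one at (325,221), a small one at (356,158) and a small one at (387,269). By its size and its place in front of the bar, it should be the large one. The jig is at (237,236), with the bar at x≈247 and the stop at x≈215. Next I'll measure these and check a close crop.

```bash
python3 - <<'E'
from h import *
import pickle
c=pickle.load(open("top.pkl","rb"));f=c["frame"]
cv2.imwrite("pics/crop0.png",cv2.resize(f[130:310,190:430],None,fx=3.3,fy=3.3,interpolation=cv2.INTER_CUBIC)[:,:,::-1])
hsv=cv2.cvtColor(f,cv2.COLOR_RGB2HSV)
m=((hsv[:,:,1]<70)).astype(np.uint8)
m[:, :280]=0;m[:130]=0;m[310:]=0;m[:,430:]=0
cs,_=cv2.findContours(m,cv2.RETR_EXTERNAL,cv2.CHAIN_APPROX_NONE)
for k in cs:
    if cv2.contourArea(k)<300: continue
    w=np.array([px2w(c,u,v,.01)[:2] for u,v in k[:,0]+0.0],np.float32)*1000
    r=cv2.minAreaRect(w);print(r,cv2.boxPoints(r).round(0).tolist())
P=cloud(c)
# jig heights
for u,v in[(247,236),(250,265),(241,201),(215,236),(325,221),(300,290),(211,204),(218,272)]:
    print(u,v,P[v,u].round(3))
X=P[180:290,195:275];m=(X[...,2]>.027)&(X[...,2]<.041)
n,l,s,ce=cv2.connectedComponentsWithStats(m.astype(np.uint8))
for i in range(1,n):
    if s[i,4]>60:
        q=X[l==i];print(s[i],q.mean(0).round(4),cv2.minAreaRect((q[:,:2]*1000).astype(np.float32)))
E
```

```text
((473.5747375488281, -128.06387329101562), (85.56600952148438, 63.97914505004883), 50.270225524902344) [[422.0, -141.0], [471.0, -181.0], [526.0, -116.0], [476.0, -75.0]]
((580.8909912109375, 9.865730285644531), (121.65608978271484, 91.75798034667969), 82.05375671386719) [[527.0, -44.0], [618.0, -57.0], [635.0, 64.0], [544.0, 76.0]]
((727.3253173828125, -63.415435791015625), (65.26918029785156, 83.34461212158203), 43.64550018310547) [[675.0, -56.0], [732.0, -116.0], [780.0, -71.0], [722.0, -11.0]]
247 236 [0.539 0.176 0.037]
250 265 [0.475 0.168 0.043]
241 201 [0.617 0.191 0.041]
215 236 [0.542 0.249 0.021]
325 221 [0.579 0.006 0.012]
300 290 [0.425 0.061 0.002]
211 204 [0.614 0.261 0.019]
218 272 [0.462 0.24  0.019]
[  39   14   23   79 1016] [0.548 0.182 0.035] ((548.7141723632812, 182.55096435546875), (172.95779418945312, 30.771142959594727), 7.884572982788086)
```

View pics/crop0.png

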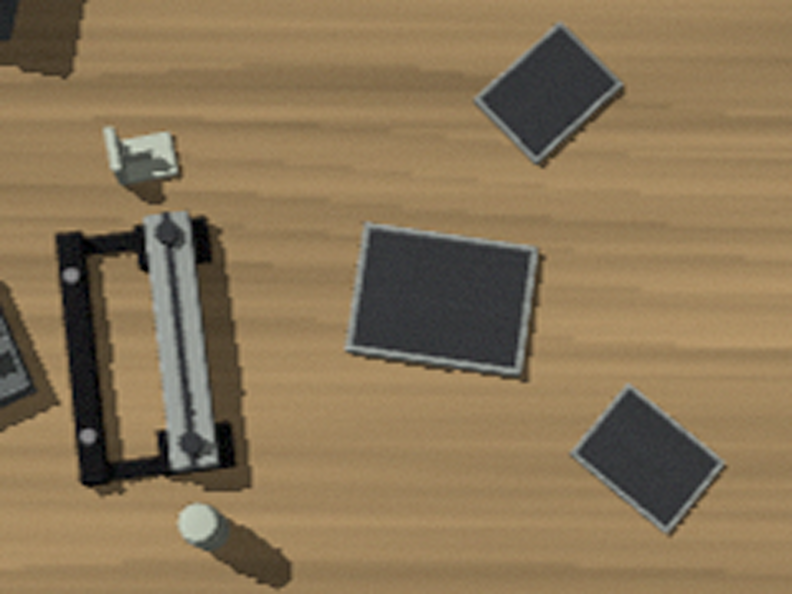

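The crop confirms it: the large plate measures 122 x 92 mm on its top plane, while the look-alikes are about 85 x 64. The bar measures 173 x 31 mm, which matches the given size. Next I'll work out the jig-frame geometry and the tool turn.

```bash
cat >> h.py <<'E'
JO=np.array([548.7,182.5]);JA=np.radians(97.9)
JX=np.array([np.cos(JA),np.sin(JA)]);JY=np.array([-JX[1],JX[0]])
def w2j(p): d=np.array(p)[:2]-JO;return np.array([d@JX,d@JY])
def j2w(x,y): return JO+x*JX+y*JY
def tool():
    s=monitor.read_state();R=cv2.Rodrigues(np.array(s["tcp_rot"]))[0];return s,np.array(s["tool_pos"])*1000,R
def plate(c=None):
    c=c or cam("top");f=c["frame"];hsv=cv2.cvtColor(f,cv2.COLOR_RGB2HSV)
    return c
E
python3 - <<'E'
from h import *
s,p,R=tool();print(p.round(1));print(R.round(3)); ty=R[:,1]
a=np.degrees(np.arctan2(ty[1],ty[0]));print("tool y angle",a,"jig y angle",np.degrees(JA)+90)
print("plate in jig",w2j([580.9,9.9]),"yaw",82.05-97.9)
# refine stop line
import pickle
c=pickle.load(open("top.pkl","rb"));P=cloud(c)*1000
for nm,x0 in(("stop",(12,24)),):
    X=P[180:290,195:235].reshape(-1,3);X=X[(X[:,2]>14)&(X[:,2]<24)]
    q=np.array([w2j(t) for t in X]);m=(q[:,0]>55)&(q[:,0]<90)&(abs(q[:,1])<95);q=q[m]
    print(nm,len(q),np.percentile(q[:,0],[2,50,98]),np.percentile(q[:,1],[1,99]),np.degrees(np.polyfit(q[:,1],q[:,0],1)[0]))
X=P[180:290,195:275].reshape(-1,3);X=X[(X[:,2]>33)&(X[:,2]<39)];q=np.array([w2j(t) for t in X]);q=q[(abs(q[:,0])<20)&(abs(q[:,1])<95)]
print(np.percentile(q,[1,50,99],axis=0),np.degrees(np.polyfit(q[:,1],q[:,0],1)[0]))
for u,v in[(234,178),(250,289)]:print("bracket/glue",w2j(px2w(c,u,v,.04)*1000))
# block targets: plate front -y corner
yaw=np.radians(-15.8);pc=w2j([580.9,9.9]);Rp=np.array([[np.cos(yaw),-np.sin(yaw)],[np.sin(yaw),np.cos(yaw)]])
print("corner",pc+Rp@[60,-45],"b50",pc+Rp@[50,-45])
E
```

```text
[ 206.9 -641.8  252.1]
[[-0.001  0.307 -0.952]
 [ 0.002 -0.952 -0.307]
 [-1.    -0.002 -0.   ]]
tool y angle -72.1341816775437 jig y angle 187.9
plate in jig [-175.38764774   -8.17147607] yaw -15.850000000000009
stop 601 [59.78416021 68.28263467 77.17217956] [-83.83016199  84.24085115] 0.011158435812707646
[[-15.0296363  -84.56847415]
 [ -0.26649229   2.33368524]
 [ 14.56899831  84.67894301]] 0.037187963895270335
bracket/glue [   9.09436106 -122.39865155]
bracket/glue [  1.45148215 125.43411993]
corner [-129.90717924  -67.8081006 ] b50 [-139.52935918  -65.08529813]
```

play_rows --deltas '[{"x": 60, "y": 90, "wz": 10, "fingers": 1}, {"x": 118, "y": 180, "wz": 20, "fingers": 1}, {"x": 456, "y": 690, "wz": 80, "fingers": 1}, {"x": 456, "y": 690, "wz": 80, "fingers": 1}, {"x": 456, "y": 690, "wz": 80, "fingers": 1}, {"x": 456, "y": 690, "wz": 80, "fingers": 1}, {"x": 456, "y": 690, "wz": 80, "fingers": 1}, {"x": 456, "y": 690, "wz": 80, "fingers": 1}, {"x": 456, "y": 690, "wz": 80, "fingers": 1}, {"x": 456, "y": 690, "wz": 80, "fingers": 1}, {"x": 456, "y": 690, "wz": 80, "fingers": 1}, {"x": 456, "y": 690, "wz": 80, "fingers": 1}, {"x": 456, "y": 690, "wz": 80, "fingers": 1}, {"x": 456, "y": 690, "wz": 80, "fingers": 1}, {"x": 456, "y": 690, "wz": 80, "fingers": 1}, {"x": 456, "y": 690, "wz": 80, "fingers": 1}, {"x": 456, "y": 690, "wz": 80, "fingers": 1}, {"x": 456, "y": 690, "wz": 80, "fingers": 1}]' --grip_force 20

```text
schema error: expected keys wx, wy, wz, x, y, z, fingers
```

```bash
python3 - <<'E'
from h import *
s,p,R=tool();print(s["time"],p.round(1),w2j(p),R.round(3),s["wrist_force"],s["q"].round(2),s["width"])
c=cam("side");cv2.imwrite("pics/s1.png",c["frame"][:,:,::-1])
E
```

```text
0.1 [ 206.9 -641.8  252.1] [-769.54144296  451.85477591] [[-0.001  0.307 -0.952]
 [ 0.002 -0.952 -0.307]
 [-1.    -0.002 -0.   ]] [ 0.77681478 -1.08904921 -0.00223788] [-1.3   0.26  1.61 -0.    1.27 -0.04] 0.9992964424164492
```

View pics/s1.png

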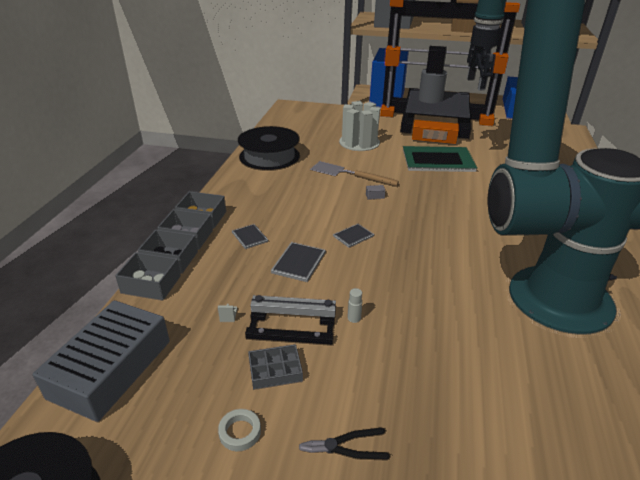

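The move was refused because each row needs all seven keys, and the picture shows the scene unchanged. I'll send it again with every key filled in.

play_rows --deltas '[{"x": 40, "y": 60, "z": 0, "wx": 0, "wy": 0, "wz": 8, "fingers": 1}, {"x": 456, "y": 690, "z": 0, "wx": 0, "wy": 0, "wz": 80, "fingers": 1}, {"x": 456, "y": 690, "z": 0, "wx": 0, "wy": 0, "wz": 80, "fingers": 1}, {"x": 456, "y": 690, "z": 0, "wx": 0, "wy": 0, "wz": 80, "fingers": 1}, {"x": 456, "y": 690, "z": 0, "wx": 0, "wy": 0, "wz": 80, "fingers": 1}, {"x": 456, "y": 690, "z": 0, "wx": 0, "wy": 0, "wz": 80, "fingers": 1}, {"x": 456, "y": 690, "z": 0, "wx": 0, "wy": 0, "wz": 80, "fingers": 1}, {"x": 456, "y": 690, "z": 0, "wx": 0, "wy": 0, "wz": 80, "fingers": 1}, {"x": 456, "y": 690, "z": 0, "wx": 0, "wy": 0, "wz": 80, "fingers": 1}, {"x": 456, "y": 690, "z": 0, "wx": 0, "wy": 0, "wz": 80, "fingers": 1}, {"x": 456, "y": 690, "z": 0, "wx": 0, "wy": 0, "wz": 80, "fingers": 1}, {"x": 456, "y": 690, "z": 0, "wx": 0, "wy": 0, "wz": 80, "fingers": 1}, {"x": 456, "y": 690, "z": 0, "wx": 0, "wy": 0, "wz": 80, "fingers": 1}, {"x": 456, "y": 690, "z": 0, "wx": 0, "wy": 0, "wz": 80, "fingers": 1}, {"x": 456, "y": 690, "z": 0, "wx": 0, "wy": 0, "wz": 80, "fingers": 1}, {"x": 456, "y": 690, "z": 0, "wx": 0, "wy": 0, "wz": 80, "fingers": 1}, {"x": 456, "y": 690, "z": 0, "wx": 0, "wy": 0, "wz": 80, "fingers": 1}, {"x": 456, "y": 690, "z": 0, "wx": 0, "wy": 0, "wz": 80, "fingers": 1}]' --grip_force 20

```text
time: 2.4
tool_pos: [0.6627, 0.0463, 0.2536]
tcp_rot: [1.109, 1.27, -1.109]
wrist_force: [-0.7, -0.2, 0.1]
width: -0.002
```

```bash
python3 - <<'E'
from h import *
s,p,R=tool();print(s["time"],p.round(1),w2j(p),R.round(3),s["wrist_force"],s["q"].round(2),s["width"])
c=cam("side");cv2.imwrite("pics/s2.png",c["frame"][:,:,::-1])
E
```

```text
2.4 [662.7  46.3 253.6] [-150.61423129  -94.21187945] [[ 0.     0.991  0.135]
 [-0.     0.135 -0.991]
 [-1.     0.     0.   ]] [-0.69533595 -0.22265387  0.12573522] [ 0.03  0.24  1.63 -0.    1.27 -0.1 ] -0.002492715231156047
```

View pics/s2.png

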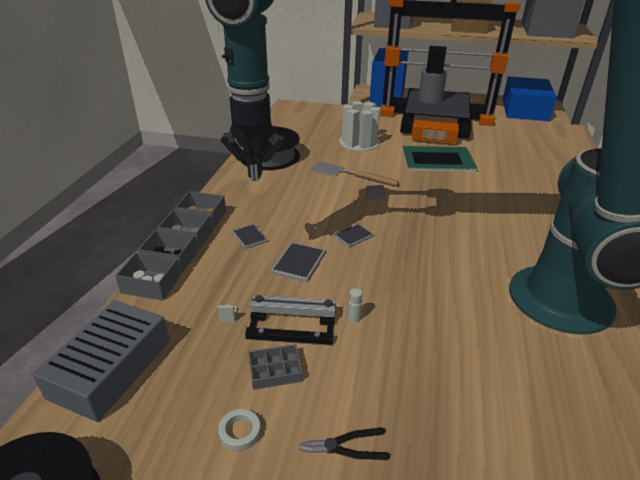

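The tool is shut and above the plate's far side, and the plate at (300,261) hasn't moved. Next is the descent.

play_rows --deltas '[{"x": 0, "y": 2, "z": -60, "wx": 0, "wy": 0, "wz": 0, "fingers": 1}, {"x": 0, "y": 2, "z": -120, "wx": 0, "wy": 0, "wz": 0, "fingers": 1}, {"x": 0, "y": 2, "z": -170, "wx": 0, "wy": 0, "wz": 0, "fingers": 1}, {"x": 0, "y": 2, "z": -205, "wx": 0, "wy": 0, "wz": 0, "fingers": 1}, {"x": 0, "y": 2, "z": -217, "wx": 0, "wy": 0, "wz": 0, "fingers": 1}, {"x": 0, "y": 2, "z": -226, "wx": 0, "wy": 0, "wz": 0, "fingers": 1}, {"x": 0, "y": 2, "z": -226, "wx": 0, "wy": 0, "wz": 0, "fingers": 1}, {"x": 0, "y": 2, "z": -226, "wx": 0, "wy": 0, "wz": 0, "fingers": 1}]'

```text
time: 3.45
tool_pos: [0.6645, 0.0496, 0.0292]
tcp_rot: [1.109, 1.269, -1.105]
wrist_force: [0.1, -0.9, 0.1]
width: -0.001
```

```bash
python3 - <<'E'
from h import *
s,p,R=tool();print(s["time"],p.round(1),w2j(p),s["wrist_force"])
c=cam("side");cv2.imwrite("pics/s3.png",cv2.resize(c["frame"][180:340,180:400],None,fx=3.6,fy=3.6)[:,:,::-1])
E
```

```text
3.45 [664.5  49.6  29.2] [-147.54845996  -96.43472573] [ 0.12245567 -0.92856718  0.09927567]
```

View pics/s3.png

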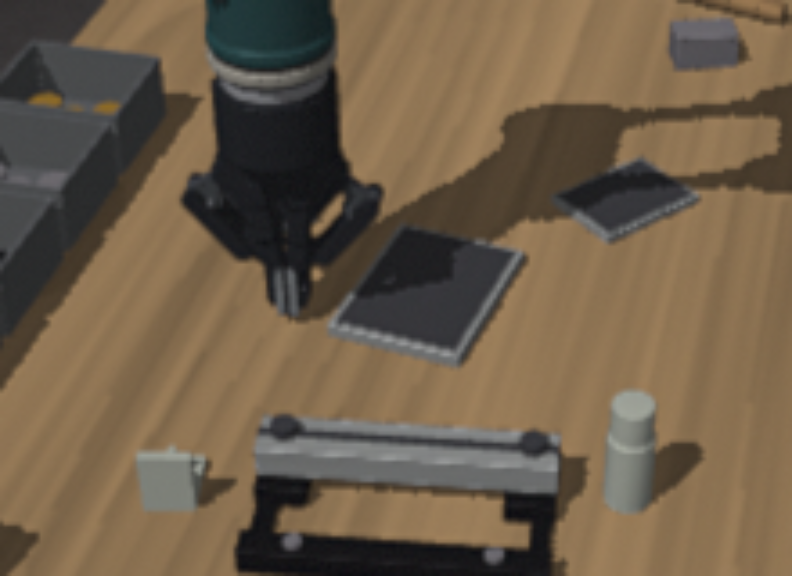

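The shut fingertips stand at about (288,310) in the crop, roughly 15 mm off the plate's front far corner and clear of everything. I'll lower 3 mm and push along jig +y.

play_rows --deltas '[{"x": 0, "y": 0, "z": -3, "wx": 0, "wy": 0, "wz": 0, "fingers": 1}, {"x": -8, "y": -1, "z": -3, "wx": 0, "wy": 0, "wz": 0, "fingers": 1}, {"x": -14, "y": -2, "z": -3, "wx": 0, "wy": 0, "wz": 0, "fingers": 1}, {"x": -19, "y": -2.5, "z": -3, "wx": 0, "wy": 0, "wz": 0, "fingers": 1}, {"x": -24, "y": -3, "z": -3, "wx": 0, "wy": 0, "wz": 0, "fingers": 1}, {"x": -29, "y": -4, "z": -3, "wx": 0, "wy": 0, "wz": 0, "fingers": 1}, {"x": -34, "y": -5, "z": -3, "wx": 0, "wy": 0, "wz": 0, "fingers": 1}, {"x": -34, "y": -5, "z": -3, "wx": 0, "wy": 0, "wz": 0, "fingers": 1}]'

```text
time: 4.5
tool_pos: [0.6287, 0.0445, 0.0244]
tcp_rot: [1.107, 1.271, -1.108]
wrist_force: [0.6, 0.2, 1.8]
width: -0.001
```

```bash
cat >> h.py <<'E'
def meas(c):
    # plate top by depth height band in the lane region
    P=cloud(c)*1000;z=P[...,2]
    q=(P[...,:2]-JO)@np.stack([JX,JY],1)
    m=((z>7.5)&(z<17)&(q[...,0]<-20+0*z)&(q[...,0]>-270)&(abs(q[...,1])<110)).astype(np.uint8)
    m=cv2.morphologyEx(m,cv2.MORPH_OPEN,np.ones((3,3),np.uint8))
    n,l,s,_=cv2.connectedComponentsWithStats(m);i=1+np.argmax(s[1:,4])
    pts=q[l==i].astype(np.float32);return cv2.minAreaRect(pts),s[i],pts
E
python3 - <<'E'
from h import *
s,p,R=tool();print(s["time"],p.round(1),w2j(p),s["wrist_force"])
c=cam("top");print(meas(c)[:2]);cv2.imwrite("pics/t4.png",cv2.resize(c["frame"][130:310,190:430],None,fx=3.3,fy=3.3,interpolation=cv2.INTER_CUBIC)[:,:,::-1])
c=cam("side");print(meas(c)[:2]);cv2.imwrite("pics/s4.png",cv2.resize(c["frame"][180:340,180:400],None,fx=3.6,fy=3.6)[:,:,::-1])
E
```

```text
4.5 [628.7  44.5  24.4] [-147.69875271  -60.24278231] [0.58168348 0.2259695  1.83445026]
(((-244.4217071533203, -22.658342361450195), (9.980587005615234, 4.7589263916015625), 79.88324737548828), array([352, 208,   3,   5,  15], dtype=int32))
(((-180.3943634033203, 4.825649261474609), (89.65742492675781, 121.7613296508789), 79.72173309326172), array([280, 243,  46,  34, 873], dtype=int32))
```

View pics/t4.png

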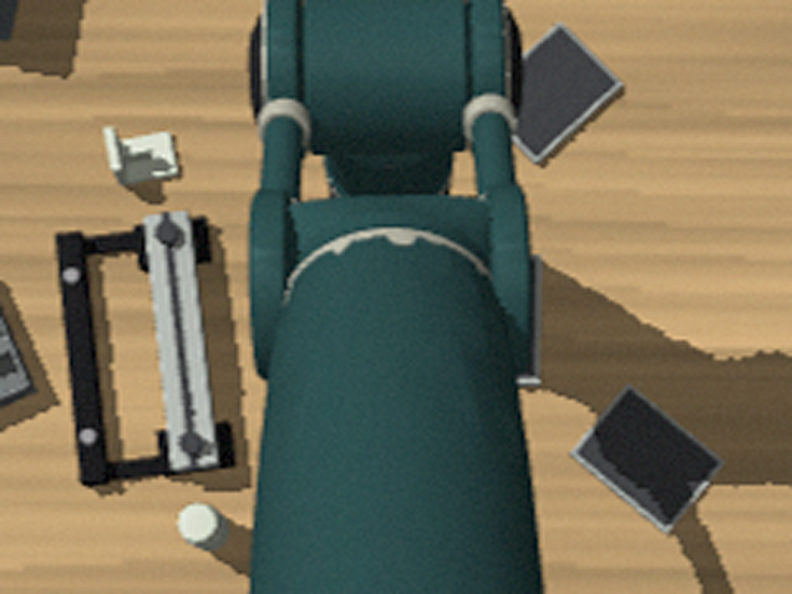

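View pics/s4.png

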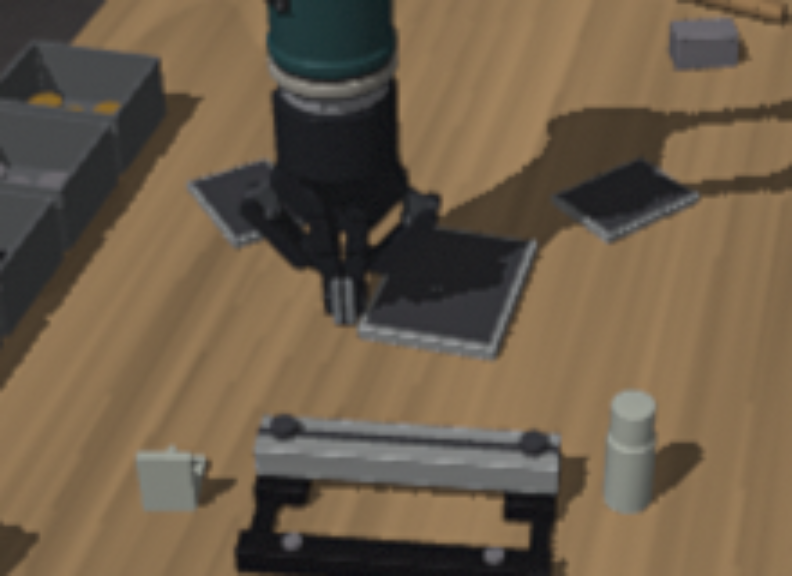

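```bash
python3 - <<'E'
from h import *
import pickle
for n in("top","side"):print(n,meas(pickle.load(open(n+".pkl","rb")))[:2])
E
```

```text
top (((-176.68589782714844, -8.858924865722656), (89.24624633789062, 120.3799819946289), 74.79151916503906), array([ 295,  198,   58,   45, 1462], dtype=int32))
side (((-174.4486846923828, -9.689682006835938), (89.5490951538086, 121.72205352783203), 74.3235092163086), array([274, 244,  48,  33, 948], dtype=int32))
```

The side view shows the plate still flat at jig (-180,+5) with yaw about -10°. On the starting pictures the top and side measurements agree to about 2 mm. From here a single rear push with a gentle left turn will centre it: going from -10° to 0° over about 57 mm moves it from y +5 to 0. I'll lift off and go behind it with the fingers part open.

play_rows --deltas '[{"x": 8, "y": 1, "z": 0, "wx": 0, "wy": 0, "wz": 0, "fingers": 1}, {"x": 12, "y": 1, "z": 30, "wx": 0, "wy": 0, "wz": 0, "fingers": 1}, {"x": 12, "y": 1, "z": 75, "wx": 0, "wy": 0, "wz": 0, "fingers": 0.5}, {"x": -15, "y": -40, "z": 75, "wx": 0, "wy": 0, "wz": -4, "fingers": -0.4}, {"x": -40, "y": -80, "z": 75, "wx": 0, "wy": 0, "wz": -10, "fingers": -0.4}, {"x": -64, "y": -124, "z": 75, "wx": 0, "wy": 0, "wz": -10, "fingers": -0.4}, {"x": -64, "y": -124, "z": 60, "wx": 0, "wy": 0, "wz": -10, "fingers": -0.4}, {"x": -64, "y": -124, "z": 30, "wx": 0, "wy": 0, "wz": -10, "fingers": -0.4}, {"x": -64, "y": -124, "z": 10, "wx": 0, "wy": 0, "wz": -10, "fingers": -0.4}, {"x": -64, "y": -124, "z": 2, "wx": 0, "wy": 0, "wz": -10, "fingers": -0.4}, {"x": -64, "y": -124, "z": 2, "wx": 0, "wy": 0, "wz": -10, "fingers": -0.4}]'

```text
time: 5.98
tool_pos: [0.5649, -0.0789, 0.0254]
tcp_rot: [1.236, 1.193, -1.237]
wrist_force: [-0.2, 0.6, 0.4]
width: 0.702
```

```bash
python3 - <<'E'
from h import *
s,p,R=tool();print(s["time"],p.round(1),w2j(p),s["wrist_force"],s["width"],R[:,1])
c=cam("side");print(meas(c)[:2]);cv2.imwrite("pics/s5.png",cv2.resize(c["frame"][180:340,180:400],None,fx=3.6,fy=3.6)[:,:,::-1])
c=cam("wrist");cv2.imwrite("pics/w5.png",c["frame"][:,:,::-1]);print(c["tool_from_camera"].round(3))
E
```

```text
5.975 [564.9 -78.9  25.4] [-261.14752786   19.93063231] [-0.1625416   0.64072781  0.39949255] 0.702486062768333 [ 0.99933012 -0.0365617  -0.00160083]
(((-180.04287719726562, 4.107002258300781), (89.4630126953125, 120.068359375), 81.07718658447266), array([281, 242,  48,  35, 940], dtype=int32))
[[-0.    -0.327  0.945 -0.121]
 [ 1.     0.     0.    -0.   ]
 [-0.     0.945  0.327 -0.084]
 [ 0.     0.     0.     1.   ]]
```

View pics/s5.png

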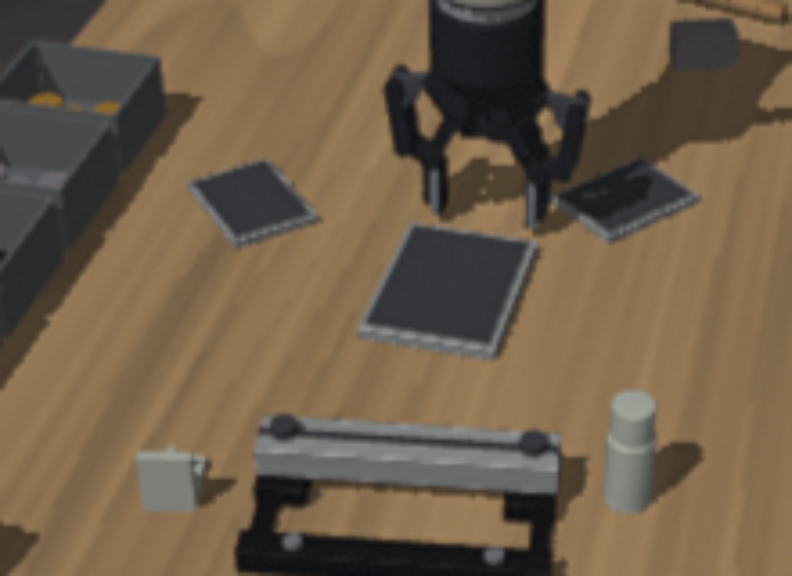

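View pics/w5.png

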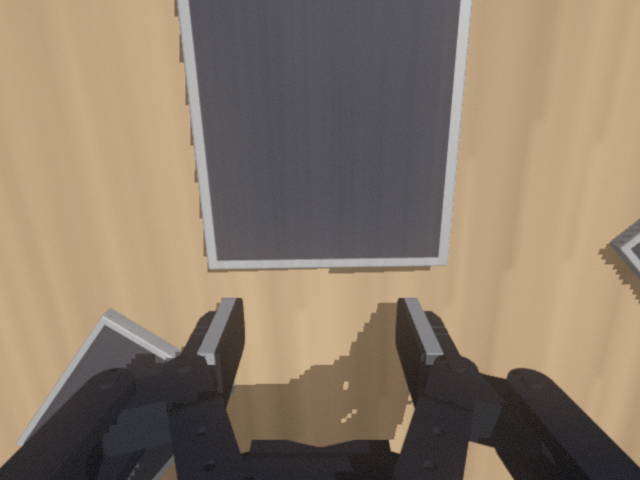

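The wrist view shows the plate's rear edge level at v≈266, centred at u≈328, with the tips at u≈230 and 410, well inside its corners (210–447). Next I'll check the tip height from depth.

```bash
python3 - <<'E'
from h import *
s,p,R=tool();c=cam("wrist");K=c["K"];D=c["depth"];T=c["tool_from_camera"]
v,u=np.mgrid[:480,:640];P=np.stack([(u-K[0,2])/K[0,0]*D,(v-K[1,2])/K[1,1]*D,D],-1)@T[:3,:3].T+T[:3,3]
P*=1000
W=P@R.T+p
for n,sl in(("L",np.s_[290:400,195:248]),("R",np.s_[290:400,392:446])):
    X=P[sl].reshape(-1,3);w=W[sl].reshape(-1,3);m=(w[:,2]>3.5)&(w[:,2]<30)
    print(n,m.sum(),"tool x max",np.percentile(X[m,0],[50,95,99]),"tool y",np.percentile(X[m,1],[2,98]),"tool z",np.percentile(X[m,2],[2,98]),"zmin",np.percentile(w[m,2],[1,5]))
m=(W[...,2]>7)&(W[...,2]<14)&(v<285)&(u>180)&(u<480)
X=P[m];e=X[X[:,2].argsort()][:] ;print("plate top z",np.median(W[m][:,2]),"rear edge tool z" ,np.percentile(X[:,2],[.5,50]) , np.sign(1),"corners y near edge",np.percentile(X[X[:,2]<np.percentile(X[:,2],5),1],[1,99]))
print("tool z axis world",R[:,2], "bench",np.median(W[300:340,300:340,2]))
E
```

```text
L 1337 tool x max [ 4.5525791  14.12797684 16.29287727] tool y [-42.89777102 -29.86181454] tool z [-11.10484546  10.68500709] zmin [10.52662457 12.68489105]
R 1324 tool x max [ 4.35965516 13.76223842 15.90039243] tool y [29.4672755  42.60928153] tool z [-11.10377012  10.00982537] zmin [10.98216044 13.12093004]
plate top z 10.751284347854112 rear edge tool z [-109.88551112  -73.0536355 ] 1 corners y near edge [-41.56970938  44.522168  ]
tool z axis world [-3.68315964e-02 -9.99321479e-01  1.23102465e-04] bench 0.3739137040075935
```

```bash
python3 - <<'E'
from h import *
s,p,R=tool()
pos=np.array([-180.,4.4]);h0=np.radians(-9.7);off=np.array([-71.,1.5])
def rot(h):return np.array([[np.cos(h),-np.sin(h)],[np.sin(h),np.cos(h)]])
h=h0;L=57;N=12;out=[]
out.append((pos+rot(h)@off,0))
for i in range(N):
    hm=h+(-h0)/N/2;pos=pos+L/N*np.array([np.cos(hm),np.sin(hm)]);h-=h0/N
    out.append((pos+rot(h)@off,np.degrees(h-h0)))
for q,a in out: print((j2w(*q)-p[:2]).round(1),round(a,1))
print(pos)
E
```

```text
[-0.8 12. ] 0
[ 0.4 16.7] 0.8
[ 1.4 21.5] 1.6
[ 2.4 26.2] 2.4
[ 3.3 30.9] 3.2
[ 4.2 35.7] 4.0
[ 4.9 40.5] 4.9
[ 5.7 45.2] 5.7
[ 6.3 50. ] 6.5
[ 6.9 54.8] 7.3
[ 7.4 59.6] 8.1
[ 7.8 64.5] 8.9
[ 8.2 69.3] 9.7
[-123.2714234    -0.41348944]
```

play_rows --deltas '[{"x": 0, "y": 0, "z": -5, "wx": 0, "wy": 0, "wz": 0, "fingers": -0.4}, {"x": 0, "y": 6, "z": -5, "wx": 0, "wy": 0, "wz": 0, "fingers": -0.4}, {"x": 0, "y": 12, "z": -5, "wx": 0, "wy": 0, "wz": 0, "fingers": -0.4}, {"x": 0.5, "y": 17, "z": -5, "wx": 0, "wy": 0, "wz": 0.8, "fingers": -0.4}, {"x": 1.5, "y": 21.5, "z": -5, "wx": 0, "wy": 0, "wz": 1.6, "fingers": -0.4}, {"x": 2.5, "y": 26, "z": -5, "wx": 0, "wy": 0, "wz": 2.4, "fingers": -0.4}, {"x": 3.5, "y": 31, "z": -5, "wx": 0, "wy": 0, "wz": 3.2, "fingers": -0.4}, {"x": 4, "y": 35.5, "z": -5, "wx": 0, "wy": 0, "wz": 4, "fingers": -0.4}, {"x": 5, "y": 40.5, "z": -5, "wx": 0, "wy": 0, "wz": 4.9, "fingers": -0.4}, {"x": 5.5, "y": 45, "z": -5, "wx": 0, "wy": 0, "wz": 5.7, "fingers": -0.4}, {"x": 6.5, "y": 50, "z": -5, "wx": 0, "wy": 0, "wz": 6.5, "fingers": -0.4}, {"x": 7, "y": 55, "z": -5, "wx": 0, "wy": 0, "wz": 7.3, "fingers": -0.4}, {"x": 7.5, "y": 59.5, "z": -5, "wx": 0, "wy": 0, "wz": 8.1, "fingers": -0.4}, {"x": 8, "y": 64.5, "z": -5, "wx": 0, "wy": 0, "wz": 8.9, "fingers": -0.4}, {"x": 8, "y": 69, "z": -5, "wx": 0, "wy": 0, "wz": 9.7, "fingers": -0.4}, {"x": 8, "y": 69, "z": -5, "wx": 0, "wy": 0, "wz": 9.7, "fingers": -0.4}]'

```text
time: 8.12
tool_pos: [0.5729, -0.0097, 0.0212]
tcp_rot: [1.111, 1.27, -1.111]
wrist_force: [-0.0, -0.8, 0.4]
width: 0.701
```

```bash
python3 - <<'E'
from h import *
s,p,R=tool();print(s["time"],p.round(1),w2j(p),s["wrist_force"],s["width"],np.degrees(np.arctan2(R[1,1],R[0,1])))
c=cam("side");print(meas(c)[:2]);cv2.imwrite("pics/s6.png",cv2.resize(c["frame"][180:340,180:400],None,fx=3.6,fy=3.6)[:,:,::-1])
c=cam("wrist");cv2.imwrite("pics/w6.png",c["frame"][:,:,::-1])
E
```

```text
8.125 [572.9  -9.7  21.2] [-193.75264644    2.44277535] [-0.01889889 -0.7548645   0.41935414] 0.7006898515116413 7.586116445435487
(((-121.77992248535156, -1.8751983642578125), (121.96534729003906, 89.6922378540039), 1.0902345180511475), array([ 278,  257,   42,   36, 1041], dtype=int32))
```

View pics/s6.png

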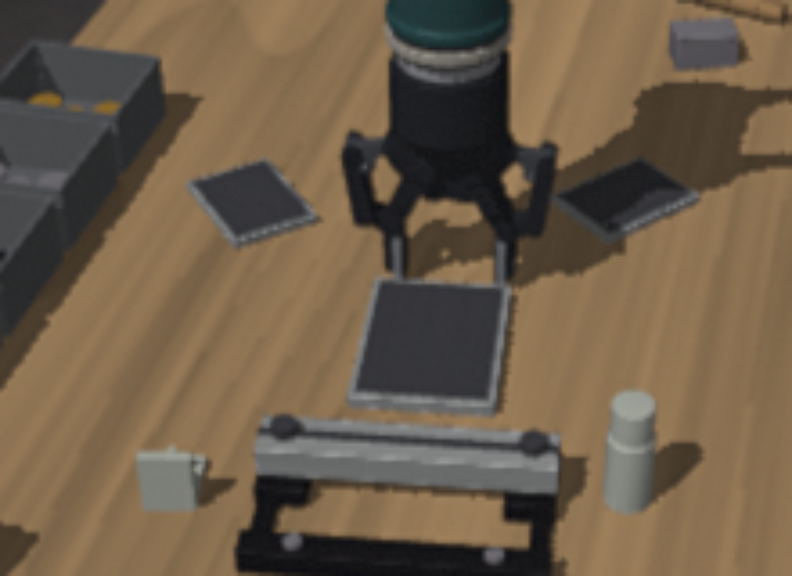

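View pics/w6.png

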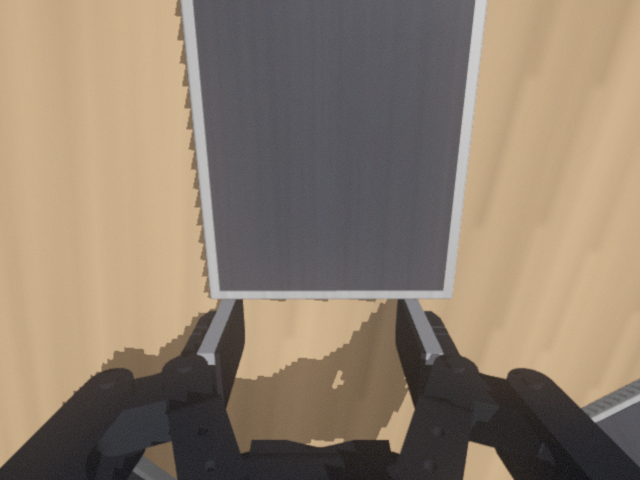

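The push went as planned. The plate is at jig (-122,-2) with yaw about 0–1°, and the fingers sit flush on its rear edge (v≈295). Next comes a gentle S to take out the 2 mm, and I'll stop about 20 mm short of home.

```bash
python3 - <<'E'
from h import *
s,p,R=tool()
h0=np.radians(-.3);pos=np.array([-122.7,-2.0]);
def rot(h):return np.array([[np.cos(h),-np.sin(h)],[np.sin(h),np.cos(h)]])
off=rot(-h0)@(w2j(p)-pos);print(off);h=h0;S=0
from numpy import interp
N=17
for i in range(N):
    S2=S+6;hn=np.radians(interp(S2,[0,20,55,80],[-.3,2.2,2.2,0]));hm=(h+hn)/2
    pos=pos+6*np.array([np.cos(hm),np.sin(hm)]);h=hn;S=S2
    print((j2w(*(pos+rot(h)@off))-p[:2]).round(1),round(np.degrees(h-h0),1),pos.round(1))
E
```

```text
[-71.30930156   4.32625952]
[0.1 6. ] 0.8 [-116.7   -2. ]
[ 0.1 12. ] 1.5 [-110.7   -1.9]
[ 0.1 18. ] 2.2 [-104.7   -1.7]
[-0.7 24. ] 2.5 [-98.7  -1.5]
[-1.7 29.9] 2.5 [-92.7  -1.3]
[-2.8 35.8] 2.5 [-86.7  -1.1]
[-3.8 41.7] 2.5 [-80.7  -0.8]
[-4.9 47.6] 2.5 [-74.7  -0.6]
[-5.9 53.5] 2.5 [-68.7  -0.4]
[-7.5 59.4] 2.1 [-62.7  -0.2]
[-9.1 65.2] 1.5 [-56.7  -0. ]
[-10.7  71.1] 1.0 [-50.7   0.1]
[-12.2  77. ] 0.5 [-44.7   0.1]
[-13.3  82.9] 0.3 [-38.7   0.1]
[-14.1  88.8] 0.3 [-32.7   0.1]
[-14.9  94.8] 0.3 [-26.7   0.1]
[-15.8 100.7] 0.3 [-20.7   0.1]
```

play_rows --deltas '[{"x": 0, "y": 6, "z": -1, "wx": 0, "wy": 0, "wz": 0.8, "fingers": -0.4}, {"x": 0, "y": 12, "z": -1, "wx": 0, "wy": 0, "wz": 1.5, "fingers": -0.4}, {"x": 0, "y": 18, "z": -1, "wx": 0, "wy": 0, "wz": 2.2, "fingers": -0.4}, {"x": -0.7, "y": 24, "z": -1, "wx": 0, "wy": 0, "wz": 2.5, "fingers": -0.4}, {"x": -1.7, "y": 30, "z": -1, "wx": 0, "wy": 0, "wz": 2.5, "fingers": -0.4}, {"x": -2.8, "y": 36, "z": -1, "wx": 0, "wy": 0, "wz": 2.5, "fingers": -0.4}, {"x": -3.8, "y": 41.5, "z": -1, "wx": 0, "wy": 0, "wz": 2.5, "fingers": -0.4}, {"x": -5, "y": 47.5, "z": -1, "wx": 0, "wy": 0, "wz": 2.5, "fingers": -0.4}, {"x": -6, "y": 53.5, "z": -1, "wx": 0, "wy": 0, "wz": 2.5, "fingers": -0.4}, {"x": -7.5, "y": 59.5, "z": -1, "wx": 0, "wy": 0, "wz": 2.1, "fingers": -0.4}, {"x": -9, "y": 65, "z": -1, "wx": 0, "wy": 0, "wz": 1.5, "fingers": -0.4}, {"x": -10.5, "y": 71, "z": -1, "wx": 0, "wy": 0, "wz": 1, "fingers": -0.4}, {"x": -12, "y": 77, "z": -1, "wx": 0, "wy": 0, "wz": 0.5, "fingers": -0.4}, {"x": -13, "y": 83, "z": -1, "wx": 0, "wy": 0, "wz": 0.3, "fingers": -0.4}, {"x": -14, "y": 89, "z": -1, "wx": 0, "wy": 0, "wz": 0.3, "fingers": -0.4}, {"x": -15, "y": 95, "z": -1, "wx": 0, "wy": 0, "wz": 0.3, "fingers": -0.4}, {"x": -16, "y": 101, "z": -1, "wx": 0, "wy": 0, "wz": 0.3, "fingers": -0.4}, {"x": -16, "y": 101, "z": -1, "wx": 0, "wy": 0, "wz": 0.3, "fingers": -0.4}]'

```text
time: 10.48
tool_pos: [0.5564, 0.0915, 0.0199]
tcp_rot: [1.108, 1.272, -1.108]
wrist_force: [-0.8, -0.1, -0.3]
width: 0.696
```

```bash
python3 - <<'E'
from h import *
s,p,R=tool();print(s["time"],p.round(1),w2j(p),s["wrist_force"],s["width"],np.degrees(np.arctan2(R[1,1],R[0,1])))
c=cam("side");cv2.imwrite("pics/s7.png",cv2.resize(c["frame"][200:360,180:400],None,fx=3.6,fy=3.6)[:,:,::-1])
c=cam("wrist");cv2.imwrite("pics/w7.png",c["frame"][:,:,::-1])
E
```

```text
10.475 [556.4  91.5  19.9] [-91.18783407   4.84823275] [-0.75397536 -0.06702024 -0.2823362 ] 0.6961500875375597 7.872831192410321
```

View pics/s7.png

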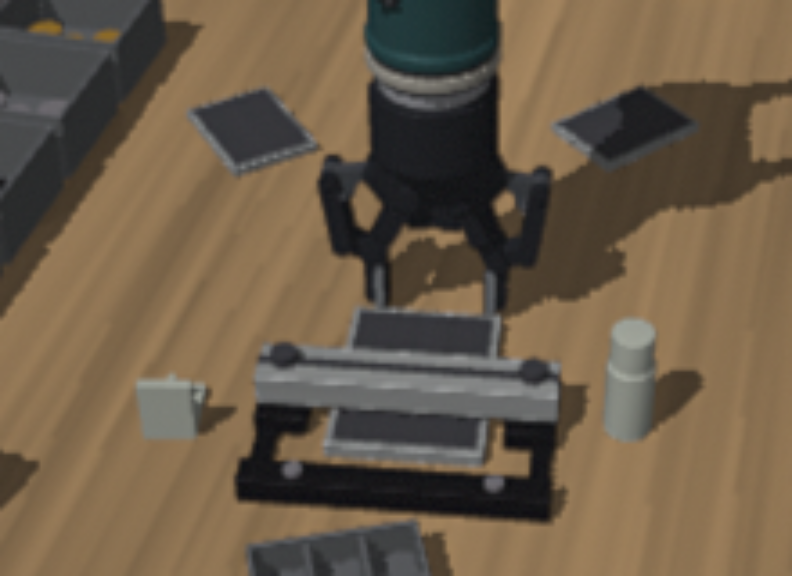

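View pics/w7.png

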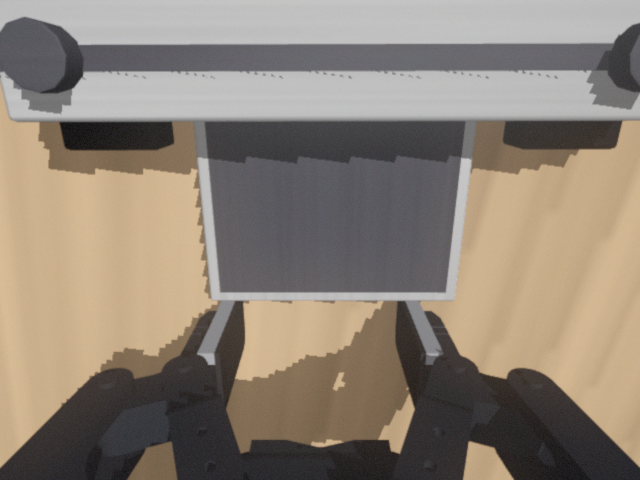

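The plate is under the bar and centred: at the bar its edges are at u≈200 and 474, against feet inner edges at 173 and 504. Now the last ~20 mm, slowly.

play_rows --deltas '[{"x": -0.7, "y": 5, "z": 0, "wx": 0, "wy": 0, "wz": 0, "fingers": -0.4}, {"x": -1.4, "y": 10, "z": 0, "wx": 0, "wy": 0, "wz": 0, "fingers": -0.4}, {"x": -1.9, "y": 14, "z": 0, "wx": 0, "wy": 0, "wz": 0, "fingers": -0.4}, {"x": -2.2, "y": 16, "z": 0, "wx": 0, "wy": 0, "wz": 0, "fingers": -0.4}, {"x": -2.4, "y": 17.5, "z": 0, "wx": 0, "wy": 0, "wz": 0, "fingers": -0.4}, {"x": -2.5, "y": 18.5, "z": 0, "wx": 0, "wy": 0, "wz": 0, "fingers": -0.4}, {"x": -2.6, "y": 19, "z": 0, "wx": 0, "wy": 0, "wz": 0, "fingers": -0.4}, {"x": -2.6, "y": 19, "z": 0, "wx": 0, "wy": 0, "wz": 0, "fingers": -0.4}]'

```text
time: 11.58
tool_pos: [0.5545, 0.1096, 0.0203]
tcp_rot: [1.108, 1.271, -1.108]
wrist_force: [0.1, -1.2, -0.9]
width: 0.698
```

```bash
python3 - <<'E'
from h import *
s,p,R=tool();print(s["time"],p.round(1),w2j(p),s["wrist_force"])
c=cam("side");cv2.imwrite("pics/s8.png",cv2.resize(c["frame"][280:360,220:360],None,fx=5.5,fy=5.5,interpolation=cv2.INTER_CUBIC)[:,:,::-1])
E
```

```text
11.575 [554.5 109.6  20.3] [-73.04653251   4.28480794] [ 0.06596228 -1.15236894 -0.9440319 ]
```

View pics/s8.png

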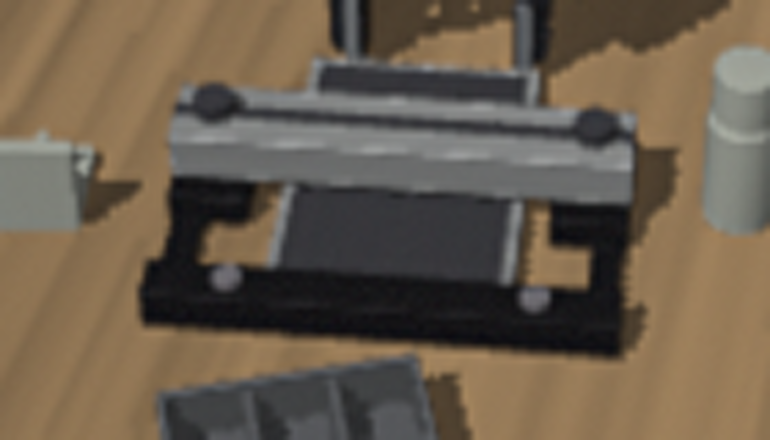

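The force is only about 1 N, so the plate isn't on the stop yet. I'll creep on.

play_rows --deltas '[{"x": -0.1, "y": 0.5, "z": 0, "wx": 0, "wy": 0, "wz": 0, "fingers": -0.4}, {"x": -0.1, "y": 1, "z": 0, "wx": 0, "wy": 0, "wz": 0, "fingers": -0.4}, {"x": -0.2, "y": 1.5, "z": 0, "wx": 0, "wy": 0, "wz": 0, "fingers": -0.4}, {"x": -0.3, "y": 2, "z": 0, "wx": 0, "wy": 0, "wz": 0, "fingers": -0.4}, {"x": -0.3, "y": 2, "z": 0, "wx": 0, "wy": 0, "wz": 0, "fingers": -0.4}]'

```text
time: 12.25
tool_pos: [0.5543, 0.1116, 0.0203]
tcp_rot: [1.108, 1.271, -1.107]
wrist_force: [0.4, -1.2, -0.3]
width: 0.701
```

play_rows --deltas '[{"x": -0.1, "y": 0.5, "z": 0, "wx": 0, "wy": 0, "wz": 0, "fingers": -0.4}, {"x": -0.1, "y": 1, "z": 0, "wx": 0, "wy": 0, "wz": 0, "fingers": -0.4}, {"x": -0.1, "y": 1, "z": 0, "wx": 0, "wy": 0, "wz": 0, "fingers": -0.4}]'

```text
time: 12.62
tool_pos: [0.5542, 0.1123, 0.0203]
tcp_rot: [1.107, 1.271, -1.107]
wrist_force: [1.1, -3.9, -0.2]
width: 0.703
```

play_rows --deltas '[{"x": -0.1, "y": 0.5, "z": 0, "wx": 0, "wy": 0, "wz": 0, "fingers": -0.4}, {"x": -0.1, "y": 1, "z": 0, "wx": 0, "wy": 0, "wz": 0, "fingers": -0.4}, {"x": -0.1, "y": 1, "z": 0, "wx": 0, "wy": 0, "wz": 0, "fingers": -0.4}]'

```text
time: 13.0
tool_pos: [0.5543, 0.1125, 0.0204]
tcp_rot: [1.106, 1.27, -1.107]
wrist_force: [1.2, -8.0, -0.2]
width: 0.702
```

```bash
python3 - <<'E'
from h import *
s,p,R=tool();print(s["time"],p.round(1),w2j(p),s["wrist_force"],s["torque"])
E
```

```text
13.0 [554.3 112.5  20.4] [-70.14290039   4.0473218 ] [ 1.21989066 -7.98455381 -0.23524687] [-1.17529777 -0.23639779  0.03322849]
```

The tool has stopped (0.2 mm moved for 1 mm commanded) and the force has risen to 8 N, so the plate is on the stop. One slightly firmer press will seat it square, then I'll back off and lift.

play_rows --deltas '[{"x": -0.1, "y": 1, "z": 0, "wx": 0, "wy": 0, "wz": 0, "fingers": -0.4}, {"x": -0.2, "y": 1.5, "z": 0, "wx": 0, "wy": 0, "wz": 0, "fingers": -0.4}, {"x": -0.2, "y": 1.5, "z": 0, "wx": 0, "wy": 0, "wz": 0, "fingers": -0.4}]'

```text
time: 13.38
tool_pos: [0.5543, 0.1126, 0.0204]
tcp_rot: [1.104, 1.268, -1.108]
wrist_force: [1.1, -13.1, -0.2]
width: 0.699
```

play_rows --deltas '[{"x": 0.5, "y": -3, "z": 0, "wx": 0, "wy": 0, "wz": 0, "fingers": -0.4}, {"x": 2, "y": -15, "z": 0, "wx": 0, "wy": 0, "wz": 0, "fingers": -0.4}, {"x": 3, "y": -25, "z": 10, "wx": 0, "wy": 0, "wz": 0, "fingers": -0.4}, {"x": 3, "y": -40, "z": 50, "wx": 0, "wy": 0, "wz": 0, "fingers": -0.4}, {"x": 3, "y": -60, "z": 100, "wx": 0, "wy": 0, "wz": 0, "fingers": -0.4}, {"x": 3, "y": -110, "z": 140, "wx": 0, "wy": 0, "wz": 0, "fingers": -0.4}, {"x": 0, "y": -170, "z": 160, "wx": 0, "wy": 0, "wz": 0, "fingers": -0.4}, {"x": 0, "y": -225, "z": 180, "wx": 0, "wy": 0, "wz": 0, "fingers": -0.4}, {"x": 0, "y": -280, "z": 200, "wx": 0, "wy": 0, "wz": 0, "fingers": -0.4}, {"x": 0, "y": -330, "z": 200, "wx": 0, "wy": 0, "wz": 0, "fingers": -0.4}, {"x": 0, "y": -330, "z": 200, "wx": 0, "wy": 0, "wz": 0, "fingers": -0.4}]'

```text
time: 14.75
tool_pos: [0.5536, -0.2186, 0.2216]
tcp_rot: [1.111, 1.267, -1.11]
wrist_force: [-0.7, 1.6, 0.2]
width: 0.699
```

```bash
python3 - <<'E'
from h import *
import pickle
s,p,R=tool();print(s["time"],p.round(1),s["wrist_force"])
c=cam("top");f=c["frame"];cv2.imwrite("pics/t9.png",cv2.resize(f[130:310,100:340],None,fx=3.3,fy=3.3,interpolation=cv2.INTER_CUBIC)[:,:,::-1])
g=cam("side");cv2.imwrite("pics/s9.png",g["frame"][:,:,::-1])
for n,cc in(("top",c),("side",g)):
    P=cloud(cc)*1000;q=(P[...,:2]-JO)@np.stack([JX,JY],1);z=P[...,2]
    m=(z>6)&(z<16)&(q[...,0]>-90)&(q[...,0]<-15)&(abs(q[...,1])<60);X=q[m]
    print(n,m.sum(),"rear x",np.percentile(X[:,0],1),"y",np.percentile(X[:,1],[1,99]),"z",np.median(z[m]))
    for lo,hi in((-40,-20),(20,40)):
        t=X[(X[:,1]>lo)&(X[:,1]<hi)];print("  rear at",lo,np.percentile(t[:,0],2))
# bystander change
for n,cc in(("top",c),("side",g)):
    o=pickle.load(open(n+".pkl","rb"));print(n,"depthdiff px away",(np.abs(o["depth"]-cc["depth"])>.01)[100:310,90:290].sum() if n=="top" else "")
E
```

```text
14.75 [ 553.6 -218.6  221.6] [-0.70170217  1.62987255  0.21217503]
top 797 rear x -59.78526255467702 y [-55.78581286  45.4370955 ] z 10.29790849142942
  rear at -40 -59.14467272050645
  rear at 20 -58.840532716160055
side 222 rear x -60.362975685658704 y [-43.14290803  44.47637599] z 9.295893674835355
  rear at -40 -59.10782209817193
  rear at 20 -59.308828343597845
top depthdiff px away 1358
side depthdiff px away
```

View pics/t9.png

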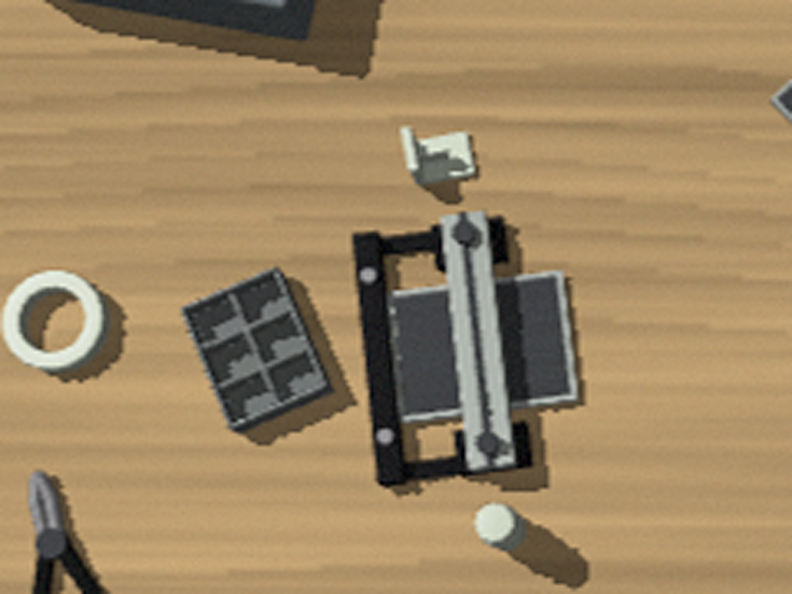

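View pics/s9.png

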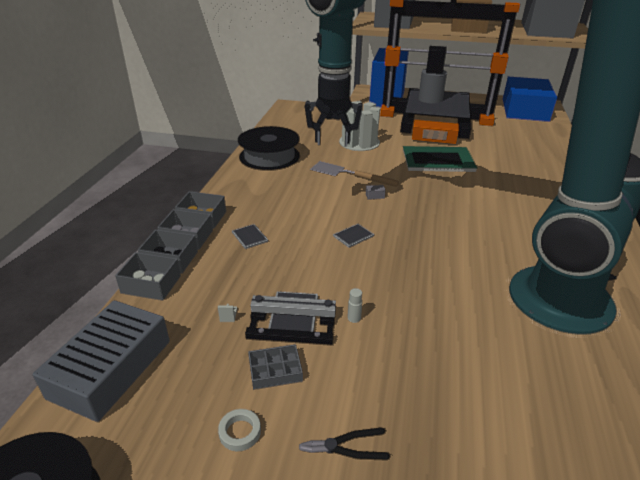

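The plate's rear edge reads jig x ≈ -60 to -59 on both halves, so it is square. The side view puts its sides at y -43 and +44.5, so it is centred to about 1 mm. In the crop its front edge is on the stop's face at (392–403, 290–420). The bystanders look unmoved and the arm is well clear.

```bash
python3 -c "
from h import *
print(finish_job())"
```

```text
the job is handed in; nothing more can be done
None
```

The build plate is home: flat on the bench, under the bar between the feet, with its leading edge against the back stop. I handed the job in at about 15 s of the 64 s allowed.

**What I did:** I nudged the plate's far side near the front corner with the shut fingertips, which took out part of its turn. Then I pushed its rear edge with two spread fingertips along a gentle curve, under the bar and onto the stop. The last press was about 13 N. After that I backed off and raised the arm clear.

**Last checks:**
- **Depth:** the rear edge is at jig x of about -59 to -60 mm (home is -60), equal on both halves, so the plate is square to the stop.
- **Sideways:** the plate is centred to about 1 mm by the side view. The top view gave y from -56 to +45 mm. I took the -56 to be foot pixels in the mask, but did not check that further.
- **Height:** the plate's top reads 9 to 10 mm, so it is lying flat.
- **Other things on the bench:** they look unmoved in both views. A before/after depth comparison of the jig area flagged 1358 changed pixels. The plate and bar edges lie in that area, but I did not sort the pixels by object, so the pictures are the only evidence here.

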